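# Load a filter module into a spring test cradle

### The job

Load the aluminium filter module that has two black posts on top into the spring-loaded test cradle. The cradle's gate closes narrower than the module is long, so push the gate back with the end of the held module, lower the module between gate and fixed stop until it stands flat on the cradle's floor, posts up, square and roughly centred, then let go so that the spring gate clamps it fully home against the stop.

Things in the scene. Friction and masses are not known exactly. Their poses are not given: they have to be found in the camera images.
- module_mid (a point): Centre (25 mm up) of the wanted module: loose bare aluminium box 70 mm long (x) by 36 wide (y) by 50 high, 0.2 to 0.4 kg, standing on the bench; two black posts 10 mm high on top, on the long centre line 21 mm either side of the middle. Either end may lead. Grip across the 36 mm. Not wanted: a same-sized box with one post, a flat box with three, a round can.
- cradle: Fixed cradle: aluminium plate 180 x 70 mm, its top (the floor) 12 mm above the bench; no side walls. Origin: on the bench, centre line, under the closed gate's face. x points from stop to gate, z up. Plate from x = -60 to 120 mm. Stop: dark bar 60 mm wide, inner face x = -45, outer -57, top 28 mm above the bench. Grey spring housing x = 81 to 115, 50 mm high.
- seat (a point): Point in the cradle (x = -10, y = 0, z = 37 mm in its frame) where the module's centre lies when it is clamped home; axes as the cradle's, and the module's long axis lies along x.
- gate (a joint): Gate opening in m: steel plate 54 mm wide, 12 thick, from 14 to 64 mm above the bench, on two rods sliding into the housing. Its face towards the stop is at cradle x = this value. 0 = closed (45 mm from stop to gate), at most 0.055 (100 mm). A spring shuts it: 3 N closed, 7 N at 0.025 (module clamped), 11 N fully open.
Not all that is in view belongs to the job. Leave any red or yellow look-alike of the part that bears module_mid alone.

How it is judged:
At the end, for the whole second after the job is handed in: The two-post module stands flat on the cradle's floor, posts up (tilt under 7 degrees, height within 5 mm), against the stop (within 6 mm), square to the cradle within 10 degrees and centred within 15 mm sideways, with the gate closed on its end (gate opening 20 to 30 mm) and at rest (x of module_mid in the frame of seat between -0.006 and 0.006 m and y of module_mid in the frame of seat between -0.015 and 0.015 m and z of module_mid in the frame of seat between -0.005 and 0.005 m and value of joint gate between 0.02 and 0.03 m and angle between the x axis of module_mid and the x axis of cradle, either way round below 0.18 rad and angle between module_mid's own z axis and vertical below 0.12 rad and velocity of joint gate between -0.01 and 0.01 m/s); the robot touches nothing.
It also fails if it takes over 38 s, if anything falls off the work surface, if the arm or the gripper's body presses on something with over 40 N, if the wrist force passes 120 N, or if a joint passes its speed limit or range.

### The arm

A 7-joint arm with a two-finger parallel gripper is mounted at the origin on the work surface. World frame = base frame: x ahead of the robot, y to its left, z up, the work surface at z = 0. Lengths are in m, angles in rad, forces in N, time in s.
With the tool pointing down it reaches from about 0.4 to 0.85 m from the base axis. Payload 4.5 kg.
Tool frame: the origin (TCP) lies between the finger pads; the fingertips stand 11 mm ahead of it and the grasp point (between the pads) lies 8 mm behind it (r.tip_reach is the distance from the TCP to the fingertips, in m); x points along the fingers, y is the direction in which the jaws open and shut, and the axes are right-handed (so a half turn about x gives the same grasp; the last joint's range is limited). The gripper opens to 88 mm and grips with 3 to 60 N. Pads are 18 mm wide; open, the fingers measure 123 mm over their backs; the gripper's body (75 mm by 187 mm) begins 45 mm behind the grasp point.
Start: joints at [1.316, 0.689, -0.195, 1.565, 0.157, 0.902, -0.215], TCP at [0.178, -0.599, 0.25] pointing down, gripper open.
Joint ranges: [-3.01, 3.01], [-0.46, 2.08], [-1.47, 1.51], [0.13, 2.56], [-1, 4.14], [0.04, 2.09], [-2.66, 2.66]. Speed limits (rad/s): [2.57, 2.57, 3.14, 3.14, 3.14, 3.14, 3.14].

### API

Orientations are given as a unit quaternion [x, y, z, w].
In Python, from plant import r gives the robot as it stands.
- The arm moves only by the tool drive_tool, never from a script. Its argument "deltas" is a list of rows, each a list of 3 entries, a list of its own where there are three numbers: the turn, a rotation vector about the tool's x, y, z in degrees, then the shift along the tool's x, y, z in cm, then the finger opening in cm, from 0 to 8.81. A call has 1 to 12 rows; each row shifts and turns the commanded pose from where the row before left it, along the tool's axes as they then stand; what a row does not reach is not made up. A row lasts 1/12 s, in which the tool goes at most 41.7 mm and 7.16 degrees, less where a joint would pass 70% of its speed; a pose out of reach is approached as far as the arm can. A call is refused whole if a number of a shift passes 4.17 or a number of a turn 7.16, either way. A call with a gripper value outside its range is refused whole. The fingers move at their own pace and stop on an object; "force" is the grip in N (left out, the last holds). Time passes only in rows, so rows that do not move let the fingers close. It gives the time, the measured TCP pose, the force and the opening at its end, in the units of the state.
- r.get_state(): the state, without advancing time (a new reading comes with each control period).
- r.snapshot(name): name is "side" or "top"; returns a dict with "color" (420x560x3 uint8, red, green, blue), "fov_y" (degrees; the focal length in pixels is half the picture's height over the tangent of half this angle, whatever the lens; pixels are square), "cx", "cy" (the principal point, pixels), "extrinsics" (4x4, takes a point from world to camera coordinates). Camera axes: x right, y up, looking along -z (the intrinsics and any distortion apply to the point x, -y, -z); pixel columns grow to the right and rows downward; lengths in m; the calibration is good to about 2 mm. A picture is of the moment at which its call begins. There is no depth.
- r.finish_job(): hands the job in, once; it reports no verdict.
The state is a dict: "clock": time; "q": joint angles; "qd": joint speeds; "joint_torque": joint torques, N m; "tool_pos": TCP position; "eef_rot": TCP orientation; "contact_force": force on the tool from outside, world axes, zero at the start; "moment": the same for the moment, N m; "opening": opening from 0.0 (shut) to 1.0 (fully open).
Only numpy, scipy, OpenCV 4.12 (cv2) and the standard library are available. Lean on these libraries where they do the work, as an engineer would, in place of code of your own. Each camera call takes 0.05 s, during which the arm holds its last target. There are 200 camera calls.

## Working session

There is one attempt and no reset: what is moved stays moved. The work goes in short steps, Python scripts to look and compute and a tool call to move; the robot and the scene stay as the last step left them, time stands still between calls to the robot, and variables do not carry over. Pictures are saved under pics/ and viewed, about 8 in all and at most 12, crops included, and the job is handed in when it is done.

Besides the shell and the picture viewer there is one more tool, called after "Call:" in YAML: its name, and indented under it one key for each argument. drive_tool: Moves the arm, as the interface text tells. Its arguments: {"type":"object","properties":{"deltas":{"type":"array","items":{"type":"array"}},"force":{"type":"number"}},"required":["deltas"]}

```bash
mkdir -p pics; ls; python3 - <<'E'
from plant import r
import cv2
s=r.get_state(); print(s['clock'],s['tool_pos'],s['eef_rot'],s['opening'],r.tip_reach)
for n in("side","top"):
    d=r.snapshot(n); cv2.imwrite(f"pics/{n}0.png",d['color'][:,:,::-1]); print(n,{k:v for k,v in d.items() if k!='color'})
E
```

```text
pics
0.0 [ 0.17779017 -0.59855249  0.24890975] [-0.69960501 -0.10241725  0.69987891 -0.10115851] 1.001561970233628 0.011
side {'fov_y': 53.280563028113406, 'cx': 267.7436584785468, 'cy': 206.09064637269637, 'extrinsics': array([[-0.99928821, -0.03768895,  0.00161898,  0.47115739],
       [ 0.02669195, -0.67608195,  0.73634281, -0.06780844],
       [-0.02665742,  0.7358619 ,  0.67660672, -0.98566662],
       [ 0.        ,  0.        ,  0.        ,  1.        ]])}
top {'fov_y': 55.288686919996486, 'cx': 273.14834773735987, 'cy': 211.1203868168437, 'extrinsics': array([[-1.57978683e-02, -9.99857281e-01, -5.98701485e-03,
         8.04533466e-04],
       [ 9.95961200e-01, -1.62650335e-02,  8.82991372e-02,
        -4.75874765e-01],
       [-8.83839143e-02, -4.56789634e-03,  9.96076010e-01,
        -8.63340849e-01],
       [ 0.00000000e+00,  0.00000000e+00,  0.00000000e+00,
         1.00000000e+00]])}
```

View pics/side0.png

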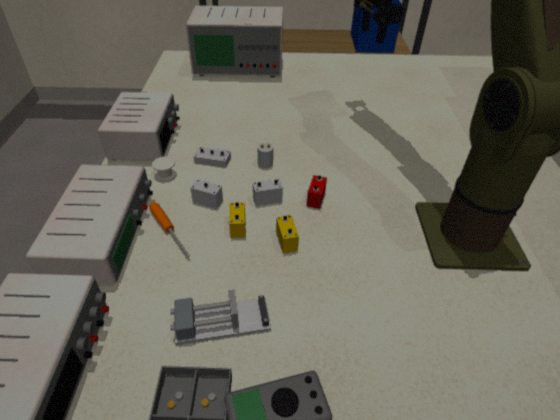

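View pics/top0.png

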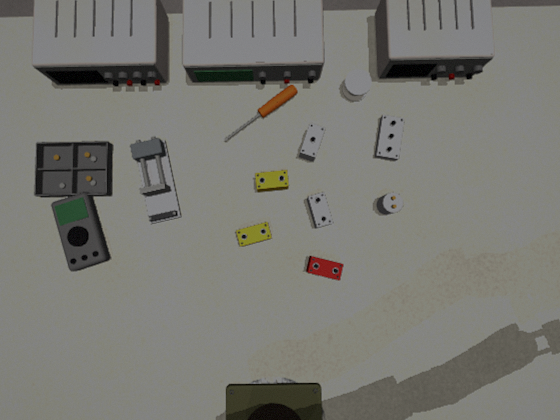

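Side view: silver boxes at (207,193) and (267,191), cradle at (222,315). Top view: silver boxes at (312,141) and (319,210), cradle at (156,180). I'll enlarge these to tell the posts apart.

```bash
python3 - <<'E'
import cv2,numpy as np
t=cv2.imread('pics/top0.png');s=cv2.imread('pics/side0.png')
def c(i,x,y,w,h,W,H): return cv2.resize(i[y:y+h,x:x+w],(W,H),interpolation=cv2.INTER_CUBIC)
a=c(t,290,115,60,120,300,600); b=c(t,125,130,60,100,300,500)
b=cv2.copyMakeBorder(b,0,100,0,0,0)
cv2.imwrite('pics/c1.png',np.hstack([a,b]))
d=c(s,185,170,110,45,770,315); e=c(s,165,280,110,70,440,280); e=cv2.copyMakeBorder(e,0,0,0,330,0)
cv2.imwrite('pics/c2.png',np.vstack([d,e]))
E
```

```text
(no output)
```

View pics/c1.png

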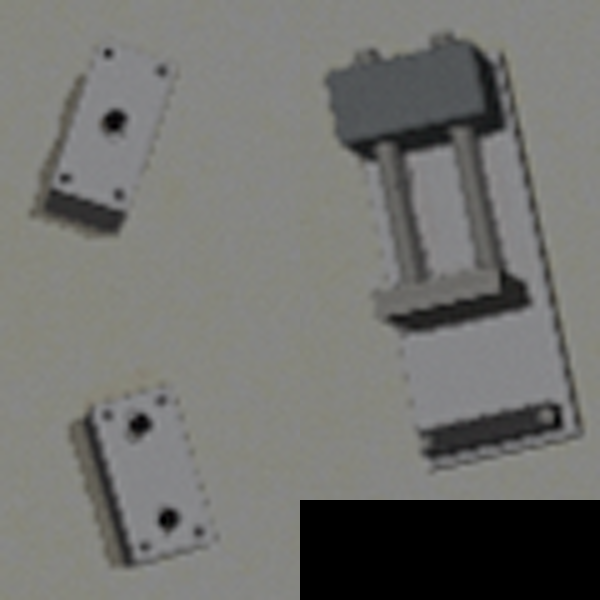

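View pics/c2.png

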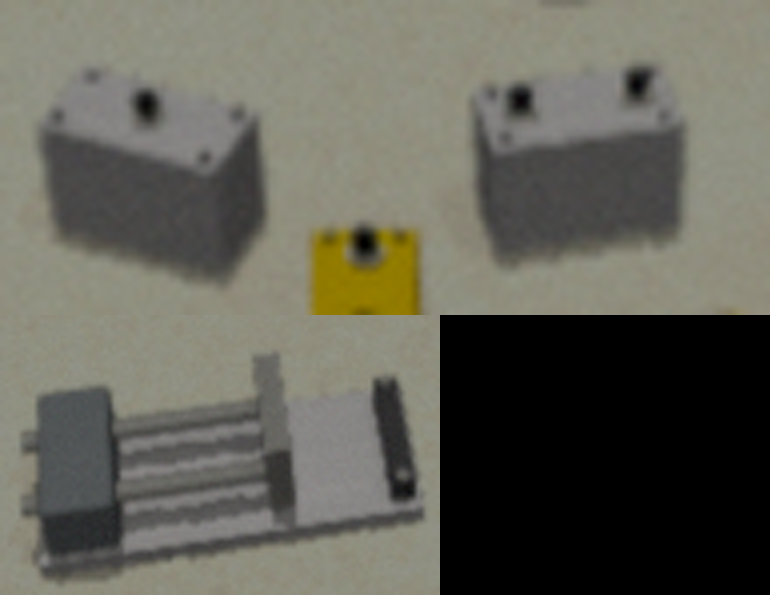

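Crops: the two-post module is the top-view one at (319,210), posts at (318,200) and (323.6,218.6). In the side view its posts are at (259,184) and (276,181). The cradle's gate and stop are clear in both. Next I'll fit both poses.

```bash
cat > cam.py <<'E'
import numpy as np
from scipy.optimize import least_squares
def cal(d): return dict(f=210/np.tan(np.radians(d['fov_y'])/2),cx=d['cx'],cy=d['cy'],E=d['extrinsics'])
def proj(c,P):
    p=np.asarray(P)@c['E'][:3,:3].T+c['E'][:3,3]
    return np.c_[c['cx']+c['f']*p[:,0]/-p[:,2], c['cy']-c['f']*p[:,1]/-p[:,2]]
def place(M,x,y,z,a):
    c,s=np.cos(a),np.sin(a); M=np.asarray(M,float)/1000
    return np.c_[x+c*M[:,0]-s*M[:,1], y+s*M[:,0]+c*M[:,1], z+M[:,2]]
def fit(obs,x0):  # obs: list of (cal, model_pts, pixels); returns pose, residuals
    g=lambda v:np.concatenate([(proj(c,place(M,*v))-np.array(p)).ravel() for c,M,p in obs])
    s=least_squares(g,x0,loss='soft_l1'); return s.x,g(s.x).reshape(-1,2)
E
python3 - <<'E'
from cam import *
from plant import r
T=cal(r.snapshot('top'));S=cal(r.snapshot('side'))
np.set_printoptions(precision=4,suppress=True)
C=[(T,[(-45,30,28),(-45,-30,28),(-57,30,28),(-57,-30,28),(12,27,64),(12,-27,64),(0,27,64),(0,-27,64),(-60,-35,12),(-60,35,12),(120,-35,12)],
 [(149.2,216.6),(176.4,210.6),(150.2,221.6),(177.6,215.4),(140,189),(164.6,183.6),(142.6,194),(165.6,189.6),(181.6,216.6),(151.4,224),(165.6,140.4)]),
(S,[(-60,35,12),(120,35,12),(-57,-30,28),(-45,-30,28),(0,-27,64),(12,-27,64),(0,27,64),(12,27,64)],
 [(270.5,330),(175,341.8),(264.3,295.5),(258.5,296.3),(234.3,289.5),(228.5,290.3),(237.5,312),(231.8,312)])]
x,e=fit(C,[.5,.25,0,.2]);print('cradle',x,np.degrees(x[3]));print(e.round(1).tolist())
M=[(T,[(21,0,60),(-21,0,60),(35,18,50),(35,-18,50),(-35,-18,50),(-35,18,50)],[(318,199.8),(323.6,218.6),(308,195.4),(324.4,192),(332.6,222.6),(316,228)]),
(S,[(21,0,60),(-21,0,60)],[(259.3,183.6),(276.4,181.1)])]
x,e=fit(M,[.45,-.1,0,.2]);print('module (z=bottom)',x,np.degrees(x[3]));print(e.round(1).tolist())
from scipy.spatial.transform import Rotation as R
s=r.get_state();print(s['clock'],s['tool_pos'],R.from_quat(s['eef_rot']).as_matrix())
E
```

```text
cradle [ 0.5197  0.2456 -0.0056  0.2003] 11.474831699113233
[[0.2, -0.7], [-0.3, -0.6], [0.2, -0.4], [-0.5, -0.1], [0.5, -0.8], [0.7, -0.8], [-1.1, -0.4], [0.8, -1.4], [-0.3, 0.1], [-0.7, -0.6], [0.4, -0.5], [1.2, -1.9], [0.8, 0.3], [0.4, -0.2], [0.2, -0.2], [1.1, -0.1], [0.6, -0.1], [1.0, 1.5], [0.2, 2.5]]
module (z=bottom) [ 0.4754 -0.1079 -0.0041  0.2332] 13.358667270952484
[[0.2, -0.3], [-0.3, 0.1], [-0.0, 0.5], [-0.2, -0.2], [0.0, 0.7], [0.3, -0.6], [0.2, -0.2], [-0.3, 0.2]]
0.2 [ 0.1779 -0.5988  0.2492] [[-0.0004  0.2848 -0.9586]
 [ 0.001  -0.9586 -0.2848]
 [-1.     -0.0011  0.    ]]
```

Call:
drive_tool:
  deltas:
    - [[0,0,0],[0,-2.4,-2.65],8.8]
    - [[0,0,0],[0,-2.4,-2.65],8.8]
    - [[0,0,0],[0,-2.4,-2.65],8.8]
    - [[0,0,0],[0,-2.4,-2.65],8.8]
    - [[0,0,0],[0,-2.4,-2.65],8.8]
    - [[0,0,0],[0,-2.4,-2.65],8.8]
    - [[0,0,0],[0,-2.4,-2.65],8.8]
    - [[0,0,0],[0,-2.4,-2.65],8.8]
    - [[0,0,0],[0,-2.4,-2.65],8.8]
    - [[0,0,0],[0,-2.4,-2.65],8.8]
    - [[0,0,0],[0,-2.4,-2.65],8.8]
    - [[0,0,0],[0,-2.4,-2.65],8.8]

```text
clock: 1.2
tool_pos: [0.4014, -0.2309, 0.2498]
eef_rot: [0.7, 0.102, -0.7, 0.102]
contact_force: [1.2, -0.5, 0.4]
opening: 0.997
```

Call:
drive_tool:
  deltas:
    - [[0,0,0],[0,-2.4,-2.65],8.8]
    - [[0,0,0],[0,-2.4,-2.65],8.8]
    - [[0,0,0],[0,-2.4,-2.65],8.8]
    - [[3.2,0,0],[0,-2.4,-2.65],8.8]
    - [[0,0,0],[0,0,0],8.8]
    - [[0,0,0],[0,0,0],8.8]
    - [[0,0,0],[0,0,0],8.8]

```text
clock: 1.78
tool_pos: [0.4745, -0.1108, 0.2496]
eef_rot: [-0.702, -0.082, 0.703, -0.082]
contact_force: [0.3, 0.5, 0.9]
opening: 1.0
```

```bash
cat > go.py <<'E'
import sys,numpy as np
from plant import r
from scipy.spatial.transform import Rotation as R
def go(x,y,z,yaw):  # shift to target TCP in tool axes (cm), turn about tool x (deg) so that -tool z has heading yaw
    s=r.get_state();M=R.from_quat(s['eef_rot']).as_matrix()
    h=np.degrees(np.arctan2(-M[1,2],-M[0,2]))
    print(round(s['clock'],2),s['tool_pos'].round(4),'heading',h.round(2),'turn',(h-yaw).round(2),'shift cm',((np.array([x,y,z])-s['tool_pos'])@M*100).round(2),'F',s['contact_force'].round(1),'open',round(s['opening']*8.81,2))
if __name__=='__main__': go(*map(float,sys.argv[1:5]))
E
python3 go.py .4754 -.1079 .02 13.36
```

```text
1.78 [ 0.4745 -0.1108  0.2496] heading 13.36 turn 0.0 shift cm [22.96 -0.28 -0.18] F [0.3 0.5 0.9] open 8.81
```

Call:
drive_tool:
  deltas:
    - [[0,0,0],[3,-0.28,-0.18],8.8]
    - [[0,0,0],[3.5,0,0],8.8]
    - [[0,0,0],[3.5,0,0],8.8]
    - [[0,0,0],[3.5,0,0],8.8]
    - [[0,0,0],[3,0,0],8.8]
    - [[0,0,0],[0,0,0],8.8]
    - [[0,0,0],[0,0,0],8.8]

```text
clock: 2.37
tool_pos: [0.4746, -0.1087, 0.0841]
eef_rot: [-0.701, -0.081, 0.704, -0.081]
contact_force: [0.6, -0.2, 1.0]
opening: 0.998
```

```bash
python3 go.py .4754 -.1079 .02 13.36; python3 - <<'E'
from plant import r
import cv2,numpy as np
a=cv2.resize(r.snapshot('top')['color'][170:250,260:380,::-1],None,fx=5,fy=5,interpolation=2)
b=cv2.resize(r.snapshot('side')['color'][130:230,220:320,::-1],None,fx=4,fy=4,interpolation=2)
cv2.imwrite('pics/a1.png',cv2.resize(np.hstack([cv2.resize(a,(600,400)),b]),(800,320)))
E
```

```text
2.37 [ 0.4746 -0.1087  0.0841] heading 13.21 turn -0.15 shift cm [ 6.41 -0.05 -0.12] F [ 0.6 -0.2  1. ] open 8.79
```

View pics/a1.png

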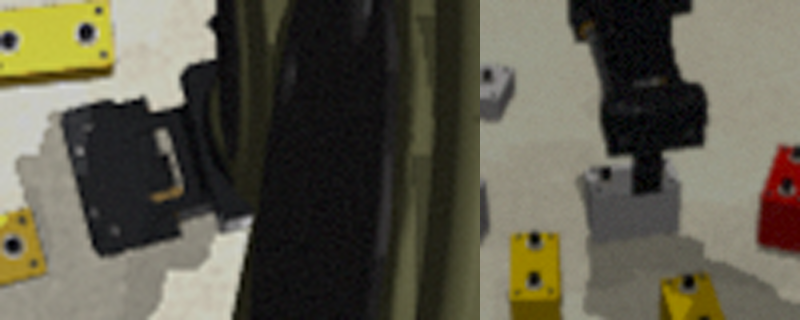

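The module's top is centred between the fingers: the side view shows the near finger about 16 px right of centre, which is the expected parallax for its offset. So I descend and grip.

Call:
drive_tool:
  deltas:
    - [[0,0,0],[2.5,-0.05,-0.1],8.8]
    - [[0,0,0],[2.3,0,0],8.8]
    - [[0,0,0],[1.2,0,0],8.8]
    - [[0,0,0],[0.4,0,0],8.8]
    - [[0,0,0],[0,0,0],3.0]
    - [[0,0,0],[0,0,0],3.0]
    - [[0,0,0],[0,0,0],3.0]
    - [[0,0,0],[0,0,0],3.0]
    - [[0,0,0],[0,0,0],3.0]
    - [[0,0,0],[0,0,0],3.0]
    - [[0,0,0],[0,0,0],3.0]
    - [[0,0,0],[0,0,0],3.0]
  force: 45

```text
clock: 3.47
tool_pos: [0.4771, -0.1065, 0.0208]
eef_rot: [0.702, 0.082, -0.702, 0.082]
contact_force: [-0.7, -1.5, -0.3]
opening: 0.415
```

```bash
python3 go.py .4754 -.1079 .2 13.36
```

```text
3.47 [ 0.4771 -0.1065  0.0208] heading 13.34 turn -0.02 shift cm [-17.92   0.1    0.2 ] F [-0.7 -1.5 -0.3] open 3.65
```

Call:
drive_tool:
  deltas:
    - [[0,0,0],[-1.5,0,0],3.0]
    - [[0,0,0],[-3,0,0],3.0]
    - [[0,0,0],[-3,0,0],3.0]
    - [[0,0,0],[-3,0,0],3.0]
    - [[0,0,0],[-1.5,0,0],3.0]
    - [[0,0,0],[0,0,0],3.0]
    - [[0,0,0],[0,0,0],3.0]
    - [[0,0,0],[0,0,0],3.0]

```text
clock: 4.13
tool_pos: [0.4761, -0.1063, 0.1396]
eef_rot: [-0.702, -0.082, 0.703, -0.082]
contact_force: [-0.6, -0.1, -3.5]
opening: 0.406
```

```bash
python3 go.py .4805 .2376 .14 11.47
```

```text
4.13 [ 0.4761 -0.1063  0.1396] heading 13.35 turn 1.88 shift cm [-3.000e-02 -3.336e+01 -8.370e+00] F [-0.6 -0.1 -3.5] open 3.58
```

Call:
drive_tool:
  deltas:
    - [[0,0,0],[0,-2,-0.5],3.0]
    - [[0,0,0],[0,-3.2,-0.8],3.0]
    - [[0,0,0],[0,-3.2,-0.8],3.0]
    - [[0,0,0],[0,-3.2,-0.8],3.0]
    - [[0,0,0],[0,-3.2,-0.8],3.0]
    - [[0,0,0],[0,-3.2,-0.8],3.0]
    - [[0,0,0],[0,-3.2,-0.8],3.0]
    - [[0,0,0],[0,-3.2,-0.8],3.0]
    - [[0,0,0],[0,-3.2,-0.8],3.0]
    - [[0,0,0],[0,-3.2,-0.8],3.0]
    - [[0,0,0],[0,-2.56,-0.67],3.0]
    - [[1.9,0,0],[0,0,0],3.0]

```text
clock: 5.13
tool_pos: [0.4799, 0.2457, 0.1387]
eef_rot: [-0.703, -0.076, 0.704, -0.072]
contact_force: [0.3, 1.9, -2.5]
opening: 0.406
```

Call:
drive_tool:
  deltas:
    - [[0,0,0],[0,0,0],3.0]
    - [[0,0,0],[0,0,0],3.0]
    - [[0,0,0],[0,0,0],3.0]
    - [[0,0,0],[0,0,0],3.0]

```text
clock: 5.47
tool_pos: [0.4814, 0.2356, 0.1401]
eef_rot: [-0.703, -0.069, 0.704, -0.07]
contact_force: [-0.0, -0.7, -2.6]
opening: 0.407
```

```bash
python3 go.py .4805 .2376 .14 11.47; python3 - <<'E'
from plant import r
import cv2,numpy as np
a=cv2.resize(r.snapshot('top')['color'][130:240,115:215,::-1],(400,440),interpolation=2)
b=cv2.resize(r.snapshot('side')['color'][240:350,165:265,::-1],(400,440),interpolation=2)
cv2.imwrite('pics/a2.png',np.hstack([a,b]))
E
```

```text
5.47 [0.4814 0.2356 0.1401] heading 11.34 turn -0.13 shift cm [ 0.01 -0.22  0.04] F [-0.  -0.7 -2.6] open 3.59
```

View pics/a2.png

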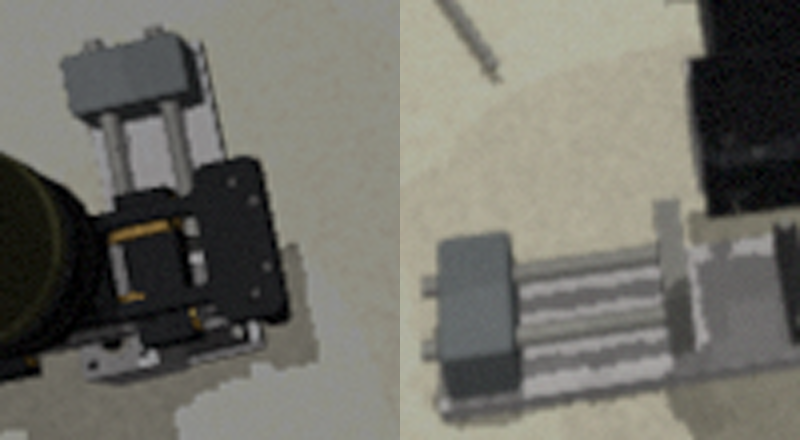

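The gripper is behind the gate as planned, but the crop cut off the held module, so I'll take a wider side crop.

```bash
python3 - <<'E'
from plant import r
import cv2
cv2.imwrite('pics/a3.png',cv2.resize(r.snapshot('side')['color'][220:340,200:320,::-1],(600,600),interpolation=2))
E
```

```text
(no output)
```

View pics/a3.png

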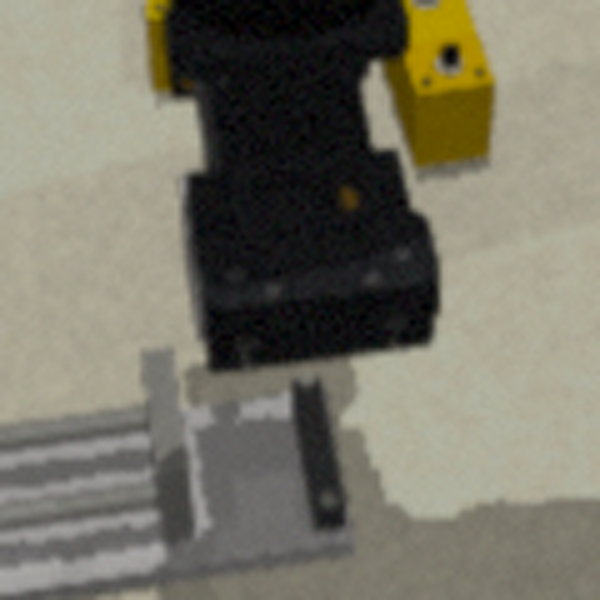

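```bash
python3 - <<'E'
from cam import *
from plant import r
T=cal(r.snapshot('top'))
for d in(-.004,0,.004):
    a=np.radians(11.4);x,y=.4812+d*np.cos(a),.2357+d*np.sin(a)
    p=proj(T,place([(-35,18,50),(-35,-18,50),(-35,18,0),(-35,-18,0),(-30,13,50)],x,y,.119,a))
    print(d,((p-[115,130])*4).round(0).tolist())
E
python3 go.py .4805 .2376 .14 11.47
```

```text
-0.004 [[81.0, 384.0], [158.0, 367.0], [117.0, 389.0], [189.0, 374.0], [90.0, 371.0]]
0 [[79.0, 376.0], [156.0, 359.0], [115.0, 381.0], [187.0, 366.0], [88.0, 363.0]]
0.004 [[78.0, 367.0], [155.0, 350.0], [114.0, 373.0], [186.0, 358.0], [87.0, 354.0]]
5.67 [0.4817 0.2367 0.1407] heading 11.38 turn -0.09 shift cm [ 0.07 -0.11  0.1 ] F [ 0.1 -0.1 -2.2] open 3.56
```

The module sits within about 1 mm of grip centre. I lower it behind the gate with its bottom about 36 mm up, clear of the 28 mm stop.

Call:
drive_tool:
  deltas:
    - [[0,0,0],[0,-0.1,0.35],3.0]
    - [[0,0,0],[2,0,0],3.0]
    - [[0,0,0],[2.5,0,0],3.0]
    - [[0,0,0],[2.5,0,0],3.0]
    - [[0,0,0],[1.3,0,0],3.0]
    - [[0,0,0],[0,0,0],3.0]
    - [[0,0,0],[0,0,0],3.0]
    - [[0,0,0],[0,0,0],3.0]

```text
clock: 6.33
tool_pos: [0.4784, 0.238, 0.0586]
eef_rot: [0.704, 0.071, -0.703, 0.07]
contact_force: [0.0, -0.8, -3.0]
opening: 0.407
```

```bash
python3 go.py .5158 .2448 .057 11.47
```

```text
6.33 [0.4784 0.238  0.0586] heading 11.44 turn -0.03 shift cm [ 0.16  0.08 -3.8 ] F [ 0.  -0.8 -3. ] open 3.59
```

Call:
drive_tool:
  deltas:
    - [[0,0,0],[0.1,0,-0.4],3.0]
    - [[0,0,0],[0,0,-0.5],3.0]
    - [[0,0,0],[0,0,-0.5],3.0]
    - [[0,0,0],[0,0,-0.5],3.0]
    - [[0,0,0],[0,0,-0.5],3.0]
    - [[0,0,0],[0,0,-0.5],3.0]
    - [[0,0,0],[0,0,-0.5],3.0]
    - [[0,0,0],[0,0,-0.5],3.0]
    - [[0,0,0],[0,0,0],3.0]
    - [[0,0,0],[0,0,0],3.0]
    - [[0,0,0],[0,0,0],3.0]
    - [[0,0,0],[0,0,0],3.0]

```text
clock: 7.33
tool_pos: [0.5137, 0.2451, 0.0564]
eef_rot: [-0.702, -0.07, 0.705, -0.071]
contact_force: [-6.4, -0.5, -0.3]
opening: 0.406
```

```bash
python3 go.py .5158 .2448 .057 11.47; python3 - <<'E'
from plant import r
import cv2,numpy as np
a=cv2.resize(r.snapshot('top')['color'][130:240,115:215,::-1],(400,440),interpolation=2)
b=cv2.resize(r.snapshot('side')['color'][255:355,165:285,::-1],(528,440),interpolation=2)[:,128:]
cv2.imwrite('pics/a4.png',np.hstack([a,b]))
E
```

```text
7.33 [0.5137 0.2451 0.0564] heading 11.47 turn 0.0 shift cm [-0.07  0.07 -0.2 ] F [-6.4 -0.5 -0.3] open 3.58
```

View pics/a4.png

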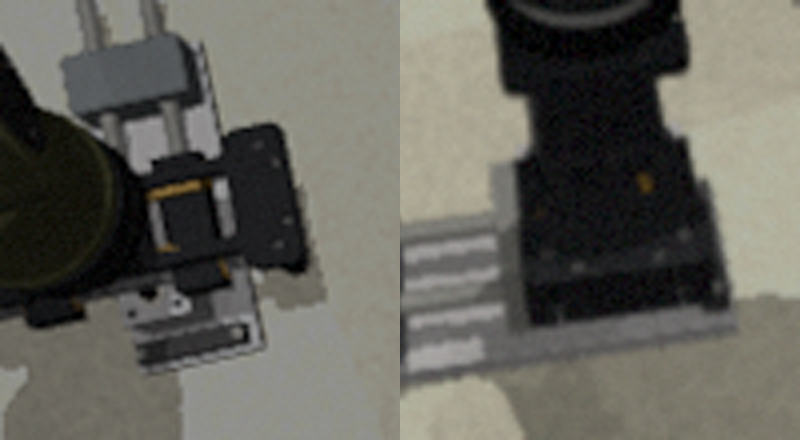

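The gate is pushed back (rods show behind the housing) and the module's rear end clears the stop by about 3 mm. I add 3 mm for margin, then lower 24 mm to the floor, the last part slowly.

Call:
drive_tool:
  deltas:
    - [[0,0,0],[0,0.05,-0.4],3.0]
    - [[0,0,0],[0,0,0],3.0]
    - [[0,0,0],[0.5,0,0],3.0]
    - [[0,0,0],[0.5,0,0],3.0]
    - [[0,0,0],[0.5,0,0],3.0]
    - [[0,0,0],[0.3,0,0],3.0]
    - [[0,0,0],[0,0,0],3.0]
    - [[0,0,0],[0,0,0],3.0]
    - [[0,0,0],[0,0,0],3.0]

```text
clock: 8.18
tool_pos: [0.5168, 0.2446, 0.0376]
eef_rot: [-0.701, -0.07, 0.706, -0.071]
contact_force: [-6.1, -1.7, -3.7]
opening: 0.403
```

```bash
python3 go.py .5158 .2448 .033 11.47
```

```text
8.18 [0.5168 0.2446 0.0376] heading 11.45 turn -0.02 shift cm [ 0.46 -0.04  0.09] F [-6.1 -1.7 -3.7] open 3.55
```

Call:
drive_tool:
  deltas:
    - [[0,0,0],[0.2,0,0],3.0]
    - [[0,0,0],[0.15,0,0],3.0]
    - [[0,0,0],[0.1,0,0],3.0]
    - [[0,0,0],[0.05,0,0],3.0]
    - [[0,0,0],[0,0,0],3.0]
    - [[0,0,0],[0,0,0],3.0]

```text
clock: 8.68
tool_pos: [0.5174, 0.2447, 0.0332]
eef_rot: [-0.701, -0.07, 0.706, -0.071]
contact_force: [-6.8, -2.2, 0.6]
opening: 0.405
```

```bash
python3 go.py .5158 .2448 .033 11.47; python3 -c "
from plant import r;print(r.get_state()['moment'])"
```

```text
8.68 [0.5174 0.2447 0.0332] heading 11.44 turn -0.03 shift cm [ 0.02 -0.04  0.15] F [-6.8 -2.2  0.6] open 3.56
[-0.3116669   1.34843459 -0.16267454]
```

Call:
drive_tool:
  deltas:
    - [[0,0,0],[0.05,0,0],3.0]
    - [[0,0,0],[0,0,0.2],3.0]
    - [[0,0,0],[0,0,0.2],3.0]
    - [[0,0,0],[0,0,0.1],3.0]
    - [[0,0,0],[0,0,0],3.0]
    - [[0,0,0],[0,0,0],3.0]

```text
clock: 9.18
tool_pos: [0.5129, 0.2438, 0.0329]
eef_rot: [-0.702, -0.07, 0.705, -0.071]
contact_force: [-6.9, -2.0, 1.7]
opening: 0.406
```

```bash
python3 go.py .51 .2438 .033 11.47
```

```text
9.18 [0.5129 0.2438 0.0329] heading 11.44 turn -0.03 shift cm [-0.   -0.06  0.28] F [-6.9 -2.   1.7] open 3.57
```

Call:
drive_tool:
  deltas:
    - [[0,0,0],[0,0,0],6.5]
    - [[0,0,0],[0,0,0],6.5]
    - [[0,0,0],[0,0,0],6.5]
    - [[0,0,0],[0,0,0],6.5]
    - [[0,0,0],[0,0,0],6.5]
    - [[0,0,0],[0,0,0],6.5]
    - [[0,0,0],[-1.5,0,0],6.5]
    - [[0,0,0],[-3,0,0],6.5]
    - [[0,0,0],[-3.5,0,0],6.5]
    - [[0,0,0],[-3.5,0,0],6.5]
    - [[0,0,0],[-3.5,0,0],6.5]
    - [[0,0,0],[-2,0,0],6.5]

```text
clock: 10.18
tool_pos: [0.5166, 0.2454, 0.207]
eef_rot: [0.705, 0.071, -0.702, 0.07]
contact_force: [1.2, -0.2, -0.3]
opening: 0.739
```

Call:
drive_tool:
  deltas:
    - [[0,0,0],[0,3.5,0],6.5]
    - [[0,0,0],[0,3.5,0],6.5]
    - [[0,0,0],[0,3.5,0],6.5]
    - [[0,0,0],[0,3.5,0],6.5]
    - [[0,0,0],[0,3.5,0],6.5]
    - [[0,0,0],[0,3.5,0],6.5]
    - [[0,0,0],[0,3.5,0],6.5]
    - [[0,0,0],[0,0,0],6.5]
    - [[0,0,0],[0,0,0],6.5]

```text
clock: 10.93
tool_pos: [0.5641, 0.0015, 0.2033]
eef_rot: [0.704, 0.068, -0.704, 0.069]
contact_force: [-0.5, 0.7, -0.3]
opening: 0.735
```

```bash
python3 go.py .51 .2438 .033 11.47; python3 - <<'E'
from plant import r
import cv2,numpy as np
a=cv2.resize(r.snapshot('top')['color'][120:240,120:200,::-1],(400,600),interpolation=2)
b=cv2.resize(r.snapshot('side')['color'][240:360,160:280,::-1],(400,400),interpolation=2)
cv2.imwrite('pics/a5.png',np.hstack([a,cv2.copyMakeBorder(b,0,200,0,0,0)]))
E
```

```text
10.93 [0.5641 0.0015 0.2033] heading 11.13 turn -0.34 shift cm [ 16.99 -24.84   0.63] F [-0.5  0.7 -0.3] open 6.47
```

View pics/a5.png

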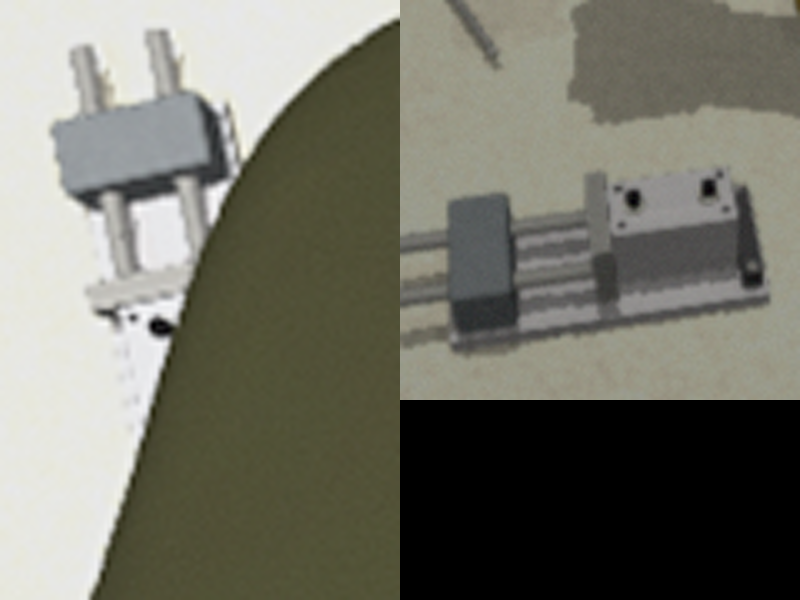

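```bash
python3 - <<'E'
from cam import *
from plant import r
S=cal(r.snapshot('side'));T=cal(r.snapshot('top'))
C=(.5197,.2456,-.0056,.2003)
p=lambda c,P:proj(c,place(P,*C))
# seat-frame predictions: posts, module top corners +x near, gate top corners (gate=25)
P=[(11,0,72),(-31,0,72),(-45,18,62),(25,18,62),(25,-27,64),(37,-27,64)]
print('side crop',((p(S,P)-[160,240])/.3+[400,0]).round(0).tolist())
P=[(11,0,72),(25,27,64),(37,27,64)]
print('top crop',((p(T,P)-[120,120])*5).round(0).tolist())
E
```

```text
side crop [[636.0, 198.0], [711.0, 188.0], [741.0, 222.0], [615.0, 240.0], [608.0, 170.0], [587.0, 173.0]]
top crop [[159.0, 327.0], [97.0, 311.0], [91.0, 284.0]]
```

```bash
python3 -c "
from plant import r;print(r.finish_job())"
```

```text
the job is handed in; nothing more can be done
None
```

The two-post module is loaded in the cradle, and I handed the job in at about 11 s, well inside the 38 s limit. I gripped it across its 36 mm and pushed the gate back with its leading end (about 6–7 N). I then lowered it about 24 mm to the floor, eased it towards the stop and let go so the spring gate could close on it.

**Last checks, all from the pictures:** after release, the module stands posts up between the stop and the gate. The posts and gate edges were within about 1–2 mm of where they should be for a module clamped home with the gate open 25 mm. The arm was clear of everything, about 20 cm up and 24 cm to the side.

**Limits and disagreements:**
- The first pose fits put the bench 4–6 mm too low, mainly pixel and calibration error; I set the floor height by contact force instead.
- In the last top view the arm hid part of the module, so the stop end was checked from the side view only.
- I took one picture after release, so I did not separately check that the gate had stopped moving.

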